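Brass packing plate onto the frame rest

ROBOT

A 6-joint arm with a two-finger parallel gripper is mounted at the origin on the work surface. World frame = base frame: x ahead of the robot, y to its left, z up, the work surface at z = 0. Lengths are in m, angles in rad, forces in N, time in s.
With the tool pointing down it reaches from about 0.35 to 0.875 m from the base axis. Payload 4.2 kg.
Tool frame: the origin (TCP) lies midway between the tips of the shut fingers; the grasp point (between the pads) lies 19 mm behind it; z points along the fingers, y is the line along which they close (so a half turn about z gives the same grasp; the last joint's range is limited). The gripper opens to 87 mm and grips with 3 to 60 N. Pads are 19 mm wide; open, the fingers measure 117 mm over their backs; the gripper's body (75 mm by 190 mm) begins 51 mm behind the grasp point.
Start: joints at [0.259, 0.385, 0.008, 0, -1.194, -0.259], TCP at [0.625, 0, 0.223] pointing down, gripper open.
Joint ranges: [-3.14, 3.14], [-1.21, 2.06], [-1.07, 1.41], [-3.16, 2.05], [-2.99, -0.16], [-3.1, 3.1]. Speed limits (rad/s): [2.79, 2.79, 3.14, 3.14, 3.14, 3.14].

INTERFACE

Orientations are given as a 3x3 rotation matrix whose columns are the frame's x, y, z axes.
In Python, from plant import * gives the robot as it stands.
- The arm moves only by the tool play_rows, never from a script. Its argument "motion" is text: rows parted by semicolons, each of 6 numbers parted by spaces: the shift along the tool's x, y, z in m, then the turn, a rotation vector about the tool's x, y, z in rad. In form: x y z rx ry rz; .... A call has 1 to 10 rows; each row is the pose to reach, as a shift and turn from the pose commanded when the call began, along the tool's axes at that moment; what a row does not reach only later rows make up. A row lasts 1/12 s, in which the tool goes at most 41.7 mm and 7.16 degrees, less where a joint would pass 70% of its speed; a pose out of reach is approached as far as the arm can. A call with a gripper value outside its range is refused whole. "grip" is the gripper's target within -1 to 1 (shut at 1, half-way at 0, fully open at -1), set as the call begins (left out, the last holds). The fingers move at their own pace and stop on an object; the grip force is fixed at half the most. Time passes only in rows, so rows that repeat a pose let the fingers close. It gives the time, the measured TCP pose, the force, the opening and the grip force at its end, in the units of the state.
- read_state(): the state, without advancing time (a new reading comes with each control period).
- read_camera(name): name is "scene" or "side" or "wrist"; returns a dict with "frame" (420x560x3 uint8, red, green, blue), "mtx" (3x3 intrinsics, pixels), "pose" (4x4, takes a point from camera to world coordinates); the wrist camera has in their place "tool_from_camera" (4x4, takes a point from camera to tool coordinates, whose origin is the TCP and whose axes are the flange's). Camera axes: x right, y down, z forward; pixel columns grow to the right and rows downward; lengths in m; the calibration is good to about 2 mm. A picture is of the moment at which its call begins: read the wrist's pose just before it. There is no depth.
- close_job(): hands the job in; it is judged then, once.
The state is a dict: "t": time; "q": joint angles; "qd": joint speeds; "effort": joint torques, N m; "ee_pos": TCP position; "tcp_rot": TCP orientation; "contact_force": force on the tool from outside, world axes, zero at the start; "wrist_torque": the same for the moment, N m; "opening": finger opening in m; "gripper_force": force on a finger pad.
Only numpy, scipy, OpenCV 4.12 (cv2) and the standard library are available. Lean on these libraries where they do the work, as an engineer would, in place of code of your own. Each camera call takes 0.05 s, during which the arm holds its last target. There are 200 camera calls.

TASK

In the bicycle workshop, slide the brass packing plate along its rack lane towards the robot until about a third of it sticks out over the rack's front edge. Then take it by that end and stack it on the steel plate on the wooden rest block, flat, centred and lined up lengthwise. Do not drop it onto the bench, and leave the blue plate and the steel plate where they are.

Things in the scene. Friction and masses are not known exactly. Their poses are not given: they have to be found in the camera images.
- brass_plate: Loose brass plate, 120 (its x) by 56 (its y) by 5 mm thick, 0.2 to 0.37 kg; origin at the centre of its underside. Starts flat in one of the rack's two lanes, long side along the lane. The rails beside it leave no room for fingers: its sides can be gripped only where it sticks out over the end of the lane.
- rack: Fixed dark steel rack, green rails, 180 (its x) by 136 mm (its y); origin at the centre of its underside, on the bench. Its -x end is the front edge, towards the robot. Two lanes along x, centred at y = +33 and -33 mm, 62 mm wide, open at both ends; lane floor 40 mm, rail tops 48 mm above the bench. Behind each plate (+x) 15 to 50 mm of lane is free at the start, so it can be pushed from there.
- base_plate: Loose bare steel plate, 100 (its x) by 40 (its y) by 5 mm thick; origin at the centre of its underside, 40 mm above the bench. It lies along a fixed wooden rest block 40 mm high, 36 mm wide, 100 mm long (120 mm in its lowest 12 mm). The brass plate goes on top of it and overhangs it by 8 mm on each long side.
- blue_plate: Loose plate painted blue, same size as the brass one, lying in the rack's other lane; to be left alone. Origin at the centre of its underside.
Not all that is in view belongs to the job. What is shaped like the base_plate but pink is not meant.

How it is judged:
On the way:
1. the brass plate lies flat on the rack with at least 20 mm of it sticking out over the front edge (x of brass_plate in the frame of rack between -0.095 and -0.05 m and height (world z) of brass_plate between 0.036 and 0.045 m and angle between brass_plate's own z axis and vertical below 0.1 rad), for 0.2 s.
At the end, for the whole second after the job is handed in: The brass plate lies at rest and flat (within 0.06 rad) on the steel plate, its underside 45 mm above the bench within 3 mm, centres within 15 mm horizontally, long sides parallel within 0.2 rad; the steel plate is within 15 mm and the blue plate within 20 mm of where they started (horizontal distance between brass_plate and base_plate below 0.015 m and angle between the x axis of brass_plate and the x axis of base_plate, either way round below 0.2 rad and height (world z) of brass_plate between 0.042 and 0.048 m and angle between brass_plate's own z axis and vertical below 0.06 rad and distance of base_plate from where it was at the start of the episode below 0.015 m and distance of blue_plate from where it was at the start of the episode below 0.02 m and linear speed of brass_plate below 0.02 m/s); the robot touches nothing.
It fails at once if the brass plate drops towards the bench (its underside centre below 25 mm) (height (world z) of brass_plate below 0.025 m).
It fails at once if the blue plate is moved more than 20 mm (distance of blue_plate from where it was at the start of the episode above 0.02 m).
It also fails if it takes over 51 s, if anything falls off the work surface, if the arm or the gripper's body presses on something with over 40 N, if the wrist force passes 120 N, or if a joint passes its speed limit or range.

## Working session

There is one attempt and no reset: what is moved stays moved. The work goes in short steps, Python scripts to look and compute and a tool call to move; the robot and the scene stay as the last step left them, time stands still between calls to the robot, and variables do not carry over. Pictures are saved under pics/ and viewed, at most 10 in all, crops included, and the job is handed in when it is done.

Besides the shell and the picture viewer there is one more tool, called after ">>>" by a JSON object that holds its "api" and its "payload". play_rows: Moves the arm, as the interface text tells. Its arguments: {"type":"object","properties":{"motion":{"type":"string"},"grip":{"type":"number"}},"required":["motion"]}

```bash
mkdir -p pics; ls
python3 - <<'E'
from plant import *
import cv2
s=read_state();print(s['t'],s['ee_pos'],s['tcp_rot'],s['opening'])
a=[]
for n in("scene","side","wrist"):
    c=read_camera(n);cv2.imwrite(f'pics/{n}0.png',c['frame'][:,:,::-1]);a.append(c['frame'])
    import numpy as np
    np.savez(f'pics/{n}0.npz',**c)
    print(n,c['mtx'].tolist(),c.get('pose',c.get('tool_from_camera')).round(4).tolist())
E
```

```text
pics
0.0 [6.24388262e-01 1.08653810e-07 2.21481027e-01] [[-2.14200188e-04 -9.99997630e-01 -2.16668694e-03]
 [-9.99999973e-01  2.14402824e-04 -9.32915527e-05]
 [ 9.37558754e-05  2.16666690e-03 -9.99997648e-01]] 0.08685004612173018
scene [[394.7231783272943, 0.0, 276.6697714394152], [0.0, 394.7231783272943, 209.96831336452723], [0.0, 0.0, 1.0]] [[0.2426, 0.7267, -0.6427, 1.0567], [0.9699, -0.1947, 0.1459, -0.1579], [-0.0191, -0.6588, -0.7521, 0.6663], [0.0, 0.0, 0.0, 1.0]]
side [[443.08800774120465, 0.0, 271.55984029649125], [0.0, 443.08800774120465, 205.95566154754738], [0.0, 0.0, 1.0]] [[-0.8685, -0.3506, 0.3506, 0.3279], [-0.4956, 0.5967, -0.6311, 0.411], [0.0121, -0.7218, -0.6919, 0.5796], [0.0, 0.0, 0.0, 1.0]]
wrist [[376.17318796588586, 0.0, 278.1250102372973], [0.0, 376.17318796588586, 214.95985470720316], [0.0, 0.0, 1.0]] [[-0.0022, -0.9612, -0.2758, 0.0765], [1.0, -0.0024, 0.0002, 0.0004], [-0.0008, -0.2758, 0.9612, -0.1615], [0.0, 0.0, 0.0, 1.0]]
```

View pics/scene0.png

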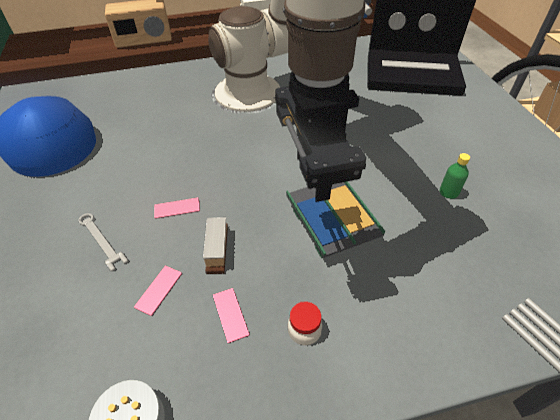

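View pics/side0.png

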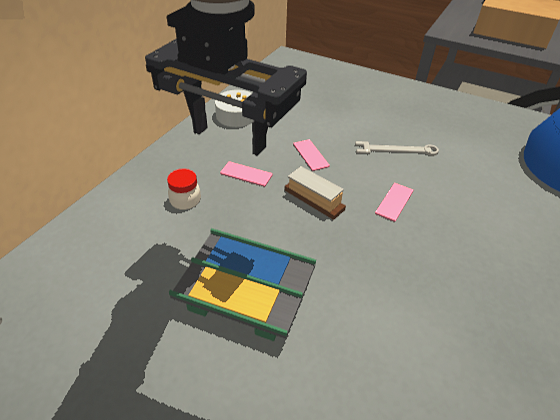

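View pics/wrist0.png

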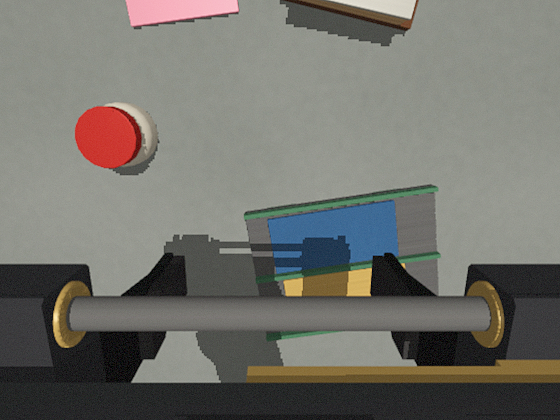

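The brass plate (yellow) is in the rack's +y lane: scene about (350,208), side about (235,295). Blue is in the other lane. The steel plate on the wooden block is at scene (216,235), side (317,187). The pink ones are decoys. Next I'll project the masks onto their planes.

```bash
cat > h.py <<'E'
from plant import *
import cv2, numpy as np
def world_cam(c,s=None):
    if 'pose' in c: return c['pose']
    T=np.eye(4);T[:3,:3]=s['tcp_rot'];T[:3,3]=s['ee_pos'];return T@c['tool_from_camera']
def toplane(px,M,P,z):
    px=np.asarray(px,float).reshape(-1,2)
    d=np.c_[px,np.ones(len(px))]@np.linalg.inv(M).T@P[:3,:3].T
    return P[:3,3]+d*((z-P[2,3])/d[:,2])[:,None]
def mask(f,lo,hi):
    h=cv2.cvtColor(f,cv2.COLOR_RGB2HSV)
    return cv2.inRange(h,np.array(lo),np.array(hi))
def blobs(m,n=1):
    cs=cv2.findContours(m,cv2.RETR_EXTERNAL,cv2.CHAIN_APPROX_NONE)[0]
    return sorted(cs,key=cv2.contourArea)[::-1][:n]
def rect(pts):
    (c,wh,a)=cv2.minAreaRect((pts[:,:2]*1000).astype(np.float32))
    w,h=wh
    if w<h: w,h=h,w;a+=90
    return np.round([c[0],c[1],w,h,(a+90)%180-90],1)
COL=dict(brass=((15,110,60),(32,255,255)),blue=((100,100,40),(120,255,255)),green=((55,90,20),(85,255,255)))
E
python3 - <<'E'
from h import *
R={'scene':(280,400,170,260),'side':(165,320,220,345)}
B={'scene':(195,235,210,278),'side':(280,350,160,220)}
for n in R:
    c=dict(np.load(f'pics/{n}0.npz'));f=c['frame'];P=c['pose'];M=c['mtx']
    x0,x1,y0,y1=R[n];roi=np.zeros(f.shape[:2],np.uint8);roi[y0:y1,x0:x1]=255
    for k,z in(('brass',.045),('blue',.045),('green',.048)):
        m=mask(f,*COL[k])&roi
        if k!='green': p=max(blobs(m),key=cv2.contourArea)
        else: p=np.argwhere(m>0)[:,::-1]
        w=toplane(p,M,P,z);print(n,k,rect(w))
    x0,x1,y0,y1=B[n];roi[:]=0;roi[y0:y1,x0:x1]=255
    m=mask(f,(0,0,150),(179,45,255))&roi
    b=blobs(m)[0];print(n,'base',rect(toplane(b,M,P,.045)),cv2.approxPolyDP(b,4,True).reshape(-1,2).tolist())
a=[cv2.resize(np.load(f'pics/{n}0.npz')['frame'][R[n][2]-10:R[n][3]+5,R[n][0]:R[n][1]],(390,330),interpolation=0) for n in R]
cv2.imwrite('pics/c1.png',np.hstack(a)[:,:,::-1])
E
```

```text
scene brass [557.1 107.2 122.8  56.6   9.1]
scene blue [573.1  44.6 120.5  56.8   9.2]
scene green [543.   68.9 215.6 143.2   8.4]
scene base [ 573.  -177.6  169.4   81.4  -10. ] [[195, 213], [195, 276], [234, 277], [234, 258], [234, 269], [225, 275], [206, 275], [202, 259], [223, 256], [226, 217], [206, 216], [225, 213], [234, 229], [234, 211]]
side brass [556.3 108.1 120.6  57.8   8.9]
side blue [571.8  44.4 120.3  56.1   9. ]
side green [556.2  83.8 179.6 151.6   8.5]
side base [ 551.4 -161.5  165.8  135.4  -61.1] [[280, 160], [280, 219], [318, 219], [281, 197], [288, 176], [329, 199], [342, 190], [346, 209], [335, 219], [349, 219], [349, 160], [327, 160], [329, 167], [314, 172], [303, 160]]
```

View pics/c1.png

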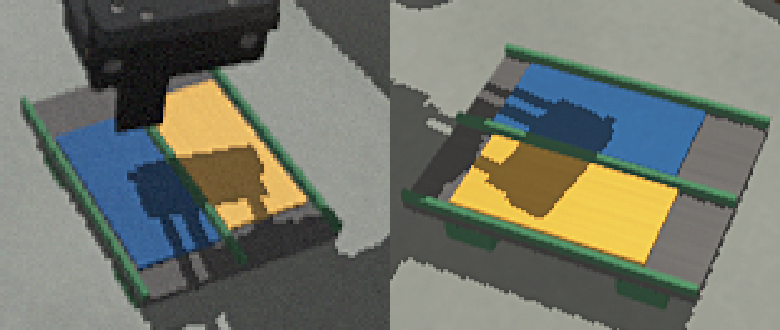

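The two views agree: brass at (557,107.5) mm with yaw 9°, and the sizes match (121x57). Blue is at (572,44.5). The crop shows brass with about 34 mm free in front of it and about 26 mm behind. Now the base plate.

Run:
```python
from h import *
B={'scene':(195,235,205,278),'side':(275,355,155,222)}
for n in B:
    c=dict(np.load(f'pics/{n}0.npz'));f=c['frame'];P=c['pose'];M=c['mtx']
    x0,x1,y0,y1=B[n];roi=np.zeros(f.shape[:2],np.uint8);roi[y0:y1,x0:x1]=255
    h=cv2.cvtColor(f,cv2.COLOR_RGB2HSV)
    if n=='scene': print(h[240,212:230:3].tolist(),h[262:270:2,215].tolist(),h[250,196].tolist())
    else: print(h[185,310:325:5].tolist(),h[205,290].tolist(),h[195:210:4,325].tolist())
    for t in (175,190,200):
        b=blobs(mask(f,(0,0,t),(179,45,255))&roi)[0]
        print(n,t,rect(toplane(b,M,P,.045)),cv2.approxPolyDP(b,2,True).reshape(-1,2).tolist())
    c=dict(c)
    # rack front/rear: green px and dark floor along u
    u=np.array([np.cos(np.radians(9)),np.sin(np.radians(9))]);v=np.array([-u[1],u[0]])
    w=toplane(np.argwhere(mask(f,*COL['green'])>0)[:,::-1],M,P,.048)[:,:2]*1000
    U=w@u;V=w@v
    for v0 in(-79,-13,53):
        k=(abs(V-v0)<5)&(U>430)&(U<700);print(' rail',v0,np.percentile(U[k],[0,1,99,100]).round(1),np.median(V[k]).round(1))
```

```text
[[20, 26, 213], [16, 25, 211], [23, 24, 211], [24, 24, 206], [25, 18, 155], [105, 7, 71]] [[14, 104, 113], [16, 113, 120], [14, 129, 67], [10, 144, 103]] [38, 6, 157]
scene 175 [ 560.8 -174.   100.6   39.   -11.5] [[225, 217], [207, 218], [203, 257], [223, 255]]
scene 190 [ 560.2 -173.8   98.3   39.   -11.5] [[225, 218], [207, 219], [203, 256], [223, 255]]
scene 200 [ 560.3 -173.6   98.2   38.4  -11.6] [[225, 218], [207, 220], [203, 256], [222, 256]]
 rail -79 [474.6 478.9 653.2 654.2] -80.1
 rail -13 [439.4 531.8 653.3 654.7] -14.6
 rail 53 [498.9 502.4 653.8 655.2] 50.8
[[22, 31, 216], [24, 33, 218], [23, 32, 218]] [30, 16, 162] [[24, 32, 226], [16, 114, 123], [16, 126, 132], [16, 128, 131]]
side 175 [ 561.3 -173.6   99.9   40.7  -11.1] [[288, 175], [330, 199], [343, 188], [301, 166]]
side 190 [ 561.7 -173.6   99.    38.8  -11.6] [[288, 175], [330, 199], [342, 189], [301, 166]]
side 200 [ 561.7 -173.8   98.9   38.3  -11.5] [[288, 175], [329, 198], [342, 189], [301, 166]]
 rail -79 [472.3 473.8 649.4 651.5] -77.1
 rail -13 [473.7 475.7 649.4 651.9] -11.3
 rail 53 [473.1 474.9 650.5 652.7] 54.7
```

>>> {"api": "play_rows", "payload": {"motion": "-0.06 -0.008 0.05 0 0 0.7; -0.12 -0.0165 0.1 0 0 1.414; -0.1215 -0.0165 0.125 0 0 1.414; -0.1215 -0.0165 0.125 0 0 1.414; -0.1215 -0.0165 0.125 0 0 1.414; -0.1215 -0.0165 0.125 0 0 1.414; -0.1215 -0.0165 0.125 0 0 1.414; -0.1215 -0.0165 0.125 0 0 1.414; -0.1215 -0.0165 0.125 0 0 1.414; -0.1215 -0.0165 0.125 0 0 1.414", "grip": 1}}

```text
t: 0.98
ee_pos: [0.6412, 0.1215, 0.097]
tcp_rot: [[-0.951, -0.31, -0.001], [-0.31, 0.951, -0.0], [0.001, -0.0, -1.0]]
contact_force: [0.0, -0.5, -0.2]
opening: 0.0286
gripper_force: 0.0
```

>>> {"api": "play_rows", "payload": {"motion": "0 0 0.02 0 0 0.162; 0 0 0.03 0 0 0.162; 0 0 0.03 0 0 0.162; 0 0 0.03 0 0 0.162"}}

```text
t: 1.32
ee_pos: [0.6411, 0.1213, 0.0668]
tcp_rot: [[-0.987, -0.159, -0.002], [-0.159, 0.987, -0.001], [0.002, -0.001, -1.0]]
contact_force: [0.3, -0.9, 0.6]
opening: 0.0039
gripper_force: 0.0
```

Run:
```python
from h import *
s=read_state();c=read_camera('wrist');print(s['t'],s['ee_pos'].round(4),s['tcp_rot'][:,0].round(3),s['opening'])
f=c['frame'];P=world_cam(c,s);b=blobs(mask(f,*COL['brass']))[0]
print(rect(toplane(b,c['mtx'],P,.045)),b.reshape(-1,2).min(0),b.reshape(-1,2).max(0))
c2=read_camera('side');cv2.imwrite('pics/s2.png',np.hstack([f[::1],c2['frame']])[:, :, ::-1].copy()[::1]); im=cv2.resize(cv2.imread('pics/s2.png'),(800,300));cv2.imwrite('pics/s2.png',im)
```

```text
1.3167 [0.6411 0.1213 0.0668] [-0.987 -0.159  0.002] 0.0038713988257084195
[567.8 108.2  93.4  55.8   8.9] [214   0] [341 207]
```

View pics/s2.png

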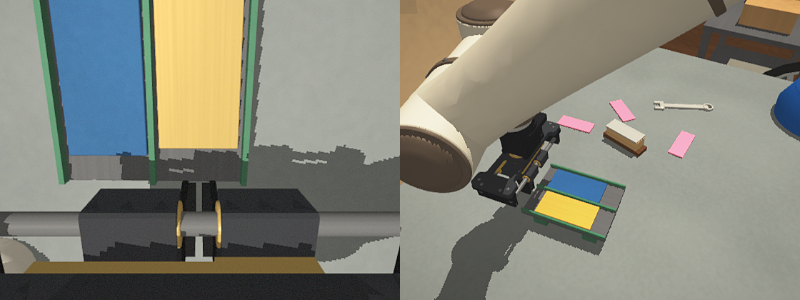

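Wrist view: the finger is over the lane's open rear end, centred behind the brass plate, whose rear edge is at row about 207 of the full frame. There is about 16 mm of gap, so I'll descend and push.

>>> {"api": "play_rows", "payload": {"motion": "0 0 0.015 0 0 0; 0 0 0.024 0 0 0; 0 0 0.025 0 0 0; 0 0 0.025 0 0 0; 0.006 0 0.025 0 0 0; 0.012 0 0.025 0 0 0; 0.017 0 0.025 0 0 0; 0.022 0 0.025 0 0 0; 0.027 0 0.025 0 0 0; 0.032 0 0.025 0 0 0"}}

```text
t: 2.25
ee_pos: [0.61, 0.1166, 0.0432]
tcp_rot: [[-0.987, -0.158, 0.002], [-0.158, 0.987, 0.001], [-0.002, 0.0, -1.0]]
contact_force: [1.1, -0.5, -0.2]
opening: 0.0003
gripper_force: 0.8
```

>>> {"api": "play_rows", "payload": {"motion": "0.003 0 0.0015 0 0 0; 0.008 0 0.0017 0 0 0; 0.014 0 0.0017 0 0 0; 0.02 0 0.0017 0 0 0; 0.026 0 0.0017 0 0 0; 0.032 0 0.0017 0 0 0; 0.038 0 0.0017 0 0 0; 0.043 0 0.0017 0 0 0; 0.046 0 0.0017 0 0 0; 0.048 0 0.0017 0 0 0"}}

```text
t: 3.08
ee_pos: [0.5619, 0.1087, 0.0408]
tcp_rot: [[-0.987, -0.158, -0.0], [-0.158, 0.987, -0.0], [0.0, -0.0, -1.0]]
contact_force: [2.8, 1.1, 2.6]
opening: 0.0
gripper_force: 1.4
```

```bash
cat > look.py <<'E'
from h import *
import sys
s=read_state();print(s['t'],s['ee_pos'].round(4),s['contact_force'].round(1))
u=np.array([np.cos(np.radians(9)),np.sin(np.radians(9))]);v=np.array([-u[1],u[0]])
for n in('scene','side','wrist'):
    c=read_camera(n);f=c['frame'];P=world_cam(c,s)
    for k in('brass','blue'):
        bb=blobs(mask(f,*COL[k])[:, :],3)
        for b in bb:
            w=toplane(b,c['mtx'],P,.045)
            r=rect(w)
            if cv2.contourArea(b)>300 and 400<r[0]<700 and abs(r[1])<220: print(n,k,r,'u',(w[:,:2]@u*1e3).min().round(1),(w[:,:2]@u*1e3).max().round(1),'v',(r[:2]@v).round(1))
    cv2.imwrite(f'pics/{n}_{sys.argv[1]}.png',f[:,:,::-1])
E
python3 look.py a
```

```text
3.0833 [0.5619 0.1087 0.0408] [2.8 1.1 2.6]
scene blue [573.2  44.5 120.5  56.7   9.1] u 512.8 633.3 v -45.7
side brass [492.1  98.  120.1  58.3   9.1] u 441.4 561.4 v 19.8
side blue [536.8  38.7  55.8  49.5 -81.2] u 511.5 561.1 v -45.8
wrist brass [499.4  97.2 102.3  55.8   9. ] u 457.3 559.7 v 17.9
wrist brass [613.5  94.4 208.6  13.4 -81.1] u 614.1 627.6 v -2.7
wrist brass [581.2 101.2  35.    3.2   7.2] u 572.4 607.3 v 9.0
wrist blue [545.4  40.2  69.   56.4   9. ] u 510.5 579.4 v -45.6
wrist blue [610.7  30.5  19.   17.1   8.9] u 598.4 617.5 v -65.4
```

>>> {"api": "play_rows", "payload": {"motion": "0.004 0 -0.0005 0 0 0; 0.008 0 -0.0005 0 0 0; 0.012 0 -0.0005 0 0 0; 0.014 0 -0.0005 0 0 0; 0.0155 0 -0.0005 0 0 0; 0.0155 0 -0.0005 0 0 0"}}

```text
t: 3.73
ee_pos: [0.5462, 0.1061, 0.0411]
tcp_rot: [[-0.987, -0.158, -0.002], [-0.158, 0.987, -0.001], [0.002, -0.0, -1.0]]
contact_force: [0.4, -0.8, -0.2]
opening: 0.0004
gripper_force: 0.0
```

```bash
python3 look.py b
```

```text
3.7333 [0.5462 0.1061 0.0411] [ 0.4 -0.8 -0.2]
scene blue [573.1  44.3 120.3  56.4   9.1] u 512.8 633.1 v -45.9
side brass [472.3  94.9 110.7  58.3   8.6] u 425.9 536.5 v 19.8
side blue [528.   37.3  55.8  31.7 -81.2] u 511.5 543.2 v -45.8
wrist brass [483.6  94.5 102.1  55.7   9. ] u 441.4 543.5 v 17.7
wrist brass [598.1  91.8 209.   13.4 -81.1] u 598.5 611.9 v -2.9
wrist brass [565.7  98.8  35.    3.2   8. ] u 556.7 591.7 v 9.1
wrist blue [537.1  38.9  56.3  54.4 -81. ] u 509.3 563.7 v -45.6
wrist blue [595.2  28.1  19.   16.9   8.9] u 582.7 601.8 v -65.4
```

View pics/side_b.png

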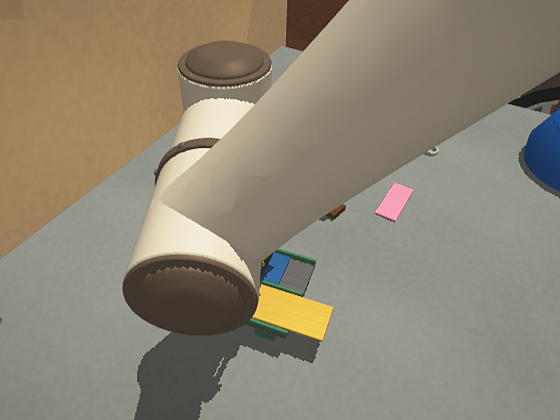

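The plate now sticks out 47 mm (front end at side pixel (332,307), u=426 against the rack edge at 473), flat in the lane. Next I'll lift off, open, and go above the protruding end.

>>> {"api": "play_rows", "payload": {"motion": "-0.004 0 0 0 0 0; -0.004 0 -0.03 0 0 0; 0 0 -0.06 0 0 0; 0.035 0 -0.06 0 0 0; 0.07 0 -0.06 0 0 0; 0.098 -0.0005 -0.06 0 0 0; 0.098 -0.0005 -0.06 0 0 0; 0.098 -0.0005 -0.06 0 0 0; 0.098 -0.0005 -0.06 0 0 0; 0.098 -0.0005 -0.06 0 0 0", "grip": -1}}

```text
t: 4.72
ee_pos: [0.4519, 0.091, 0.1016]
tcp_rot: [[-0.987, -0.158, 0.001], [-0.158, 0.987, 0.0], [-0.001, 0.0, -1.0]]
contact_force: [0.9, 0.3, -1.2]
opening: 0.0589
gripper_force: 0.0
```

```bash
python3 look.py c
python3 - <<'E'
from h import *
print(read_state()['opening'])
a=cv2.imread('pics/wrist_c.png');b=cv2.imread('pics/side_c.png');cv2.imwrite('pics/c_ws.png',cv2.resize(np.hstack([a,b]),(800,300)))
E
```

```text
4.7167 [0.4519 0.091  0.1016] [ 0.9  0.3 -1.2]
scene brass [478.2  94.6 122.1  57.5  10.3] u 426.2 548.3 v 18.6
scene blue [572.7  44.6 121.4  57.2   9.1] u 512.0 633.3 v -45.5
side brass [475.3 105.7 121.4  42.9   5.8] u 425.9 545.4 v 30.0
side blue [581.5  45.6  99.9  55.5   9. ] u 531.6 631.5 v -45.9
wrist brass [453.9  90.   76.   55.9   9. ] u 424.4 500.4 v 17.9
wrist brass [537.7 173.2 250.9  17.8 -81.1] u 549.3 567.2 v 87.0
wrist brass [525.8 101.3  55.8  16.9 -81.1] u 526.7 543.7 v 17.8
wrist blue [546.3  45.7  44.6  40.2 -81.1] u 526.7 566.9 v -40.3
0.07143356386448219
```

View pics/c_ws.png

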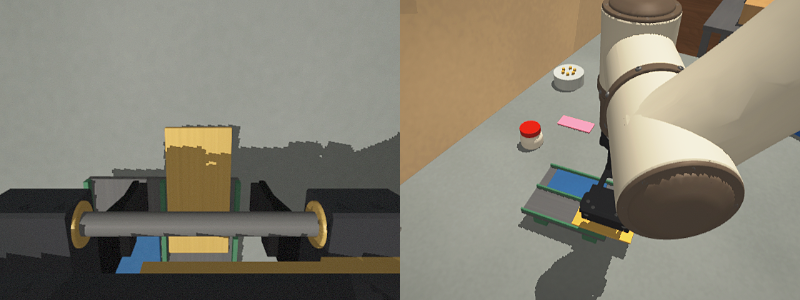

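The wrist view shows the open fingers straddling the protruding plate (front end at row about 178 of the full frame, rack front edge about row 249). I'll check the rack edge, then descend.

Run:
```python
from h import *
s=read_state();c=read_camera('wrist');P=world_cam(c,s);f=c['frame']
g=cv2.cvtColor(f,cv2.COLOR_RGB2GRAY).astype(int)
print(s['opening'],s['ee_pos'],g[238:262,182].tolist(),g[238:262,200].tolist())
u=np.array([.9877,.1564])
for r in(246,249,252): print(r,toplane([[182,r]],c['mtx'],P,.040)[0,:2]@u)
```

```text
0.07143356386448219 [0.45129603 0.09065693 0.10111347] [71, 78, 83, 85, 81, 80, 83, 81, 87, 67, 58, 58, 66, 92, 111, 76, 6, 2, 13, 25, 23, 17, 0, 10] [95, 78, 81, 82, 82, 84, 83, 84, 84, 67, 61, 56, 50, 86, 112, 113, 119, 87, 13, 5, 12, 12, 26, 13]
246 0.46780515881429857
249 0.4698229911375002
252 0.4718502657739008
```

>>> {"api": "play_rows", "payload": {"motion": "0.0025 -0.001 0 0 0 0; 0.003 -0.001 0.01 0 0 0; 0.003 -0.001 0.03 0 0 0; 0.003 -0.001 0.05 0 0 0; 0.003 -0.001 0.065 0 0 0; 0.003 -0.001 0.074 0 0 0; 0.003 -0.001 0.0775 0 0 0; 0.003 -0.001 0.0775 0 0 0; 0.003 -0.001 0.0775 0 0 0"}}

```text
t: 5.67
ee_pos: [0.4482, 0.0892, 0.0243]
tcp_rot: [[-0.987, -0.158, 0.001], [-0.158, 0.987, 0.0], [-0.001, 0.0, -1.0]]
contact_force: [0.8, 1.2, -0.8]
opening: 0.0869
gripper_force: 0.0
```

>>> {"api": "play_rows", "payload": {"motion": "0 0 0 0 0 0; 0 0 0 0 0 0; 0 0 0 0 0 0; 0 0 0 0 0 0; 0 0 0 0 0 0; 0 0 0 0 0 0; 0 0 0 0 0 0; 0 0 0 0 0 0", "grip": 1}}

```text
t: 6.33
ee_pos: [0.4477, 0.0891, 0.024]
tcp_rot: [[-0.987, -0.158, 0.0], [-0.158, 0.987, 0.0], [-0.0, 0.0, -1.0]]
contact_force: [-0.9, 0.6, 2.0]
opening: 0.0553
gripper_force: 30.0
```

Gripped at 30 N with a 55 mm opening. Lifting slowly.

>>> {"api": "play_rows", "payload": {"motion": "0 0 -0.002 0 0 0; 0 0 -0.006 0 0 0; 0 0 -0.012 0 0 0; 0 0 -0.02 0 0 0; 0 0 -0.028 0 0 0; 0 0 -0.036 0 0 0; 0 0 -0.044 0 0 0; 0 0 -0.048 0 0 0; 0 0 -0.05 0 0 0; 0 0 -0.05 0 0 0"}}

```text
t: 7.17
ee_pos: [0.4479, 0.0891, 0.0745]
tcp_rot: [[-0.987, -0.158, 0.001], [-0.158, 0.987, 0.001], [-0.001, 0.001, -1.0]]
contact_force: [0.0, 0.1, -1.8]
opening: 0.0554
gripper_force: 30.0
```

```bash
cat > tilt.py <<'E'
from h import *
import sys
# plate in tool frame from wrist view: front corners & size on plane through grasp height
s=read_state();c=read_camera('wrist');f=c['frame'];b=[x for x in blobs(mask(f,*COL['brass']),4)]
print(s['t'],s['ee_pos'].round(4),s['opening'],s['gripper_force'],s['wrist_torque'].round(2))
z=s['ee_pos'][2]+.019+.0025
for x in b[:3]:
    w=toplane(x,c['mtx'],world_cam(c,s),z); t=(w-s['ee_pos'])@s['tcp_rot']*1e3
    print('tool-frame',rect(t),t.min(0).round(1),t.max(0).round(1))
for n in('side','scene'):
    d=read_camera(n)['frame'];cv2.imwrite(f'pics/{n}_{sys.argv[1]}.png',d[:,:,::-1])
im=np.hstack([f,cv2.imread(f'pics/side_{sys.argv[1]}.png')[:,:,::-1]])
cv2.imwrite(f'pics/m_{sys.argv[1]}.png',cv2.resize(im,(800,300))[:,:,::-1])
E
python3 tilt.py d
```

```text
7.1667 [0.4479 0.0891 0.0745] 0.05539805995353047 29.992316365242004 [-0.   -0.01 -0.01]
tool-frame [-2.830510e+04  3.620970e+04  1.748048e+05  2.581360e+04 -8.980000e+01] [-41.5 -51.2 -21.5] [-15.2 123.6 -21.4]
tool-frame [17392.2 -1142.5 55388.4 31473.6   -89.8] [  1.6 -28.8 -21.6] [ 33.1  26.6 -21.5]
tool-frame [-7.35180e+03 -5.94796e+04  3.19752e+04  1.02274e+04  8.20000e+00] [-22.9 -65.3 -21.5] [  8.1 -52.8 -21.5]
```

View pics/m_d.png

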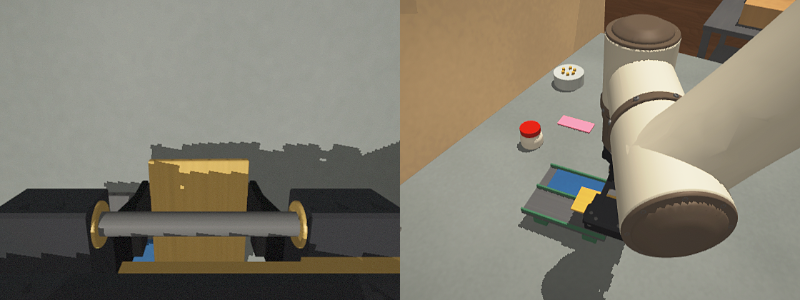

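```bash
cat > rear.py <<'E'
from h import *
import sys
s=read_state();print(s['ee_pos'].round(4))
z=s['ee_pos'][2]+.019+.0025
for n in('side','scene'):
    c=np.load(f'pics/{n}0.npz');f=cv2.imread(f'pics/{n}_{sys.argv[1]}.png')[:,:,::-1].copy()
    for x in blobs(mask(f,*COL['brass']),3):
        w=toplane(x,c['mtx'],c['pose'],z); t=(w-s['ee_pos'])@s['tcp_rot']*1e3
        if cv2.contourArea(x)>80 and abs(t[:,:2]).max()<200: print(n,rect(t/1e3),t.min(0).round(1),t.max(0).round(1),x.reshape(-1,2).min(0),x.reshape(-1,2).max(0))
E
python3 rear.py d
```

```text
[0.4473 0.0888 0.0735]
side [-69.2   3.1  58.1  40.6 -89.5] [-89.5 -25.9 -21.6] [-48.7  32.1 -21.5] [239 261] [281 298]
scene [-31.6  -1.1 124.   58.3  -0. ] [-93.6 -30.2 -21.6] [ 30.4  28.1 -21.5] [315 146] [356 189]
```

The wrist view shows the plate held evenly between the pads with only a slight rear sag, and the side view shows it clear of the rack. Carrying it towards the rest block.

>>> {"api": "play_rows", "payload": {"motion": "0 0 -0.01 0 0 0; 0 -0.008 -0.02 0 0 0; -0.003 -0.02 -0.03 0 0 0.03; -0.008 -0.04 -0.03 0 0 0.07; -0.013 -0.065 -0.03 0 0 0.11; -0.018 -0.09 -0.03 0 0 0.16; -0.023 -0.115 -0.03 0 0 0.2; -0.028 -0.14 -0.03 0 0 0.24; -0.033 -0.165 -0.03 0 0 0.28; -0.037 -0.185 -0.03 0 0 0.32"}}

```text
t: 8.15
ee_pos: [0.5135, -0.0895, 0.1031]
tcp_rot: [[-0.987, 0.163, -0.002], [0.163, 0.987, -0.0], [0.001, -0.0, -1.0]]
contact_force: [0.3, -0.3, -2.0]
opening: 0.055
gripper_force: 30.0
```

>>> {"api": "play_rows", "payload": {"motion": "-0.008 -0.018 0 0 0 0.02; -0.016 -0.036 0 0 0 0.037; -0.023 -0.052 0 0 0 0.037; -0.028 -0.064 0 0 0 0.037; -0.031 -0.071 0 0 0 0.037; -0.033 -0.0745 0 0 0 0.037; -0.033 -0.0745 0 0 0 0.037; -0.033 -0.0745 0 0 0 0.037"}}

```text
t: 8.82
ee_pos: [0.5338, -0.1663, 0.1036]
tcp_rot: [[-0.98, 0.197, -0.001], [0.197, 0.98, 0.0], [0.001, 0.0, -1.0]]
contact_force: [-0.0, 0.4, -2.4]
opening: 0.0555
gripper_force: 30.0
```

```bash
python3 tilt.py e; python3 rear.py e; python3 -c "
from plant import *;s=read_state();print(s['ee_pos'],s['tcp_rot'][:,0])"
```

```text
8.8167 [ 0.5338 -0.1663  0.1036] 0.05552307435060376 29.992274343967438 [ 0.02 -0.01 -0.03]
tool-frame [-2.857090e+04  3.596200e+04  1.746052e+05  2.575500e+04 -8.980000e+01] [-41.7 -51.4 -21.5] [-15.5 123.2 -21.5]
tool-frame [17039.2 -1291.9 55437.3 31445.    -89.8] [  1.2 -29.  -21.5] [ 32.7  26.4 -21.5]
tool-frame [-7.71520e+03 -5.95255e+04  3.19344e+04  9.98510e+03  8.10000e+00] [-23.3 -65.5 -21.5] [  7.8 -53.  -21.5]
[ 0.534  -0.166   0.1039]
side [ 39.5 106.4  86.4  46.1 -20.1] [ -8.8  70.7 -21.5] [ 80.2 117.6 -21.5] [289 180] [342 211]
side [ 4.7  2.9 58.9 56.3 89.7] [-23.6 -26.5 -21.5] [ 32.9  32.3 -21.5] [326 143] [354 170]
scene [-32.8   2.3 119.3  57.8  -0.5] [-92.4 -26.8 -21.5] [ 26.8  31.5 -21.5] [193 188] [226 237]
[ 0.53395627 -0.16596006  0.10392211] [-9.80616885e-01  1.95934977e-01  9.80653956e-05]
```

View pics/m_e.png

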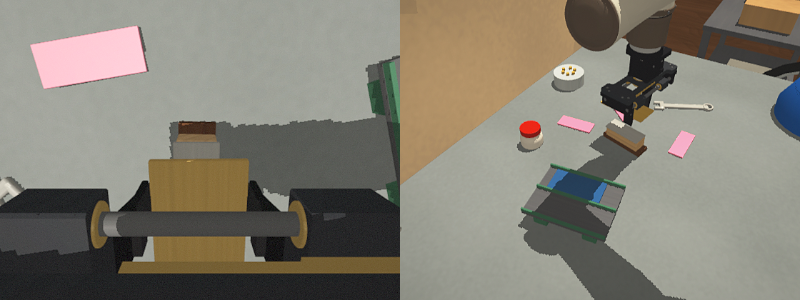

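The wrist view shows the brass plate with the steel plate's front end peeking out in line beyond it (about columns 242–307, rows 198–222 full frame). I'll measure that relative to the tool.

Run:
```python
from h import *
s=read_state();c=read_camera('wrist');f=c['frame'];P=world_cam(c,s)
g=f.astype(int)
print('row212',[tuple(g[212,x]) for x in range(236,316,6)])
print('col275',[(r,tuple(g[r,275])) for r in range(186,228,3)])
h=cv2.cvtColor(f,cv2.COLOR_RGB2GRAY)
gx=np.abs(np.diff(h[202:220].astype(int).mean(0)));gy=np.diff(h[165:230,255:295].astype(int).mean(1))
print([(i,round(gx[i],1)) for i in range(230,320) if gx[i]>6]);print([(165+i,round(v,1)) for i,v in enumerate(gy) if abs(v)>6])
for px in((242,212),(307,212),(275,198)):
    print(px,((toplane([px],c['mtx'],P,.045)-s['ee_pos'])@s['tcp_rot']*1e3).round(1))
```

```text
row212 [(np.int64(164), np.int64(167), np.int64(156)), (np.int64(113), np.int64(113), np.int64(105)), (np.int64(118), np.int64(115), np.int64(108)), (np.int64(119), np.int64(117), np.int64(110)), (np.int64(116), np.int64(114), np.int64(107)), (np.int64(124), np.int64(121), np.int64(111)), (np.int64(119), np.int64(117), np.int64(106)), (np.int64(125), np.int64(125), np.int64(114)), (np.int64(120), np.int64(119), np.int64(109)), (np.int64(123), np.int64(122), np.int64(112)), (np.int64(117), np.int64(116), np.int64(106)), (np.int64(119), np.int64(119), np.int64(110)), (np.int64(85), np.int64(89), np.int64(84)), (np.int64(92), np.int64(95), np.int64(90))]
col275 [(186, (np.int64(65), np.int64(42), np.int64(33))), (189, (np.int64(135), np.int64(109), np.int64(76))), (192, (np.int64(130), np.int64(106), np.int64(74))), (195, (np.int64(128), np.int64(103), np.int64(74))), (198, (np.int64(122), np.int64(109), np.int64(93))), (201, (np.int64(124), np.int64(121), np.int64(112))), (204, (np.int64(122), np.int64(118), np.int64(110))), (207, (np.int64(123), np.int64(118), np.int64(110))), (210, (
[... 210 characters left out ...]
222, (np.int64(121), np.int64(103), np.int64(78))), (225, (np.int64(134), np.int64(105), np.int64(58)))]
[(237, np.float64(21.9)), (238, np.float64(33.5)), (239, np.float64(21.5)), (240, np.float64(10.6)), (241, np.float64(18.1)), (305, np.float64(9.3)), (306, np.float64(18.6))]
[(168, np.float64(-35.2)), (169, np.float64(-72.6)), (170, np.float64(-21.5)), (171, np.float64(24.1)), (173, np.float64(-10.0)), (186, np.float64(33.8)), (187, np.float64(25.7)), (195, np.float64(6.3)), (197, np.float64(-8.0)), (199, np.float64(7.8)), (221, np.float64(-10.9)), (222, np.float64(-8.4)), (224, np.float64(9.9))]
(242, 212) [[ 14.6 -23.1  58.9]]
(307, 212) [[14.5 16.4 58.9]]
(275, 198) [[23.3 -3.  58.9]]
```

>>> {"api": "play_rows", "payload": {"motion": "0 -0.002 0.01 0 0 0; 0 -0.002 0.025 0 0 0; 0 -0.002 0.04 0 0 0; 0 -0.002 0.052 0 0 0; 0 -0.002 0.06 0 0 0; 0 -0.002 0.065 0 0 0; 0 -0.002 0.068 0 0 0; 0 -0.002 0.07 0 0 0; 0 -0.002 0.0715 0 0 0; 0 -0.002 0.0715 0 0 0"}}

```text
t: 9.85
ee_pos: [0.5339, -0.1686, 0.0325]
tcp_rot: [[-0.98, 0.197, 0.001], [0.197, 0.98, -0.0], [-0.001, 0.0, -1.0]]
contact_force: [0.7, 0.7, -2.1]
opening: 0.0555
gripper_force: 30.0
```

>>> {"api": "play_rows", "payload": {"motion": "0 0 0.001 0 0 0; 0 0 0.0018 0 0 0; 0 0 0.0025 0 0 0; 0 0 0.003 0 0 0; 0 0 0.003 0 0 0"}}

```text
t: 10.27
ee_pos: [0.5338, -0.1687, 0.0294]
tcp_rot: [[-0.98, 0.197, 0.0], [0.197, 0.98, -0.0], [-0.0, 0.0, -1.0]]
contact_force: [0.2, -0.3, -1.7]
opening: 0.0555
gripper_force: 30.0
```

>>> {"api": "play_rows", "payload": {"motion": "0 0 0.0007 0 0 0; 0 0 0.001 0 0 0; 0 0 0.001 0 0 0"}}

```text
t: 10.52
ee_pos: [0.5339, -0.1687, 0.0291]
tcp_rot: [[-0.98, 0.197, 0.001], [0.197, 0.98, -0.0], [-0.001, -0.0, -1.0]]
contact_force: [-1.4, 1.3, 4.4]
opening: 0.0554
gripper_force: 30.0
```

Contact: the force rose by about 6 N. Opening, then rising straight up once the fingers are clear.

>>> {"api": "play_rows", "payload": {"motion": "0 0 0 0 0 0; 0 0 0 0 0 0; 0 0 0 0 0 0; 0 0 0 0 0 0; 0 0 0 0 0 0; 0 0 0 0 0 0; 0 0 0 0 0 0; 0 0 0 0 0 0", "grip": -1}}

```text
t: 11.18
ee_pos: [0.5337, -0.1686, 0.0283]
tcp_rot: [[-0.98, 0.197, -0.0], [0.197, 0.98, -0.0], [0.0, -0.0, -1.0]]
contact_force: [0.3, 0.7, 0.3]
opening: 0.0865
gripper_force: 0.0
```

>>> {"api": "play_rows", "payload": {"motion": "0 0 -0.005 0 0 0; 0 0 -0.015 0 0 0; 0 0 -0.035 0 0 0; 0 0 -0.06 0 0 0; 0 0 -0.09 0 0 0; 0.03 0 -0.12 0 0 0; 0.06 0 -0.13 0 0 0; 0.09 0 -0.13 0 0 0; 0.12 0 -0.13 0 0 0; 0.12 0 -0.13 0 0 0"}}

```text
t: 12.02
ee_pos: [0.4103, -0.1443, 0.1591]
tcp_rot: [[-0.98, 0.198, -0.002], [0.198, 0.98, 0.002], [0.002, 0.001, -1.0]]
contact_force: [-1.0, 0.6, -0.1]
opening: 0.0867
gripper_force: 0.0
```

```bash
python3 look.py f
python3 - <<'E'
import cv2,numpy as np
a=cv2.imread('pics/scene_f.png');b=cv2.imread('pics/side_f.png');cv2.imwrite('pics/f.png',cv2.resize(np.hstack([a,b]),(800,300)))
E
```

```text
12.0167 [ 0.4103 -0.1443  0.1591] [-1.   0.6 -0.1]
scene brass [ 565.4 -174.4  133.4   57.1  -11. ] u 461.2 599.9 v -260.7
scene blue [573.2  44.5 120.5  56.9   9.1] u 512.8 633.3 v -45.7
side brass [ 561.9 -166.3  132.6   79.9  -11.9] u 464.4 594.6 v -252.2
side blue [571.6  44.2 119.9  55.8   9. ] u 511.5 631.5 v -45.8
wrist brass [558.1 -64.7 273.2  50.6  78.4] u 469.5 612.9 v -151.2
wrist brass [531.    5.3  65.   27.7   1.7] u 492.3 558.0 v -77.8
```

View pics/f.png

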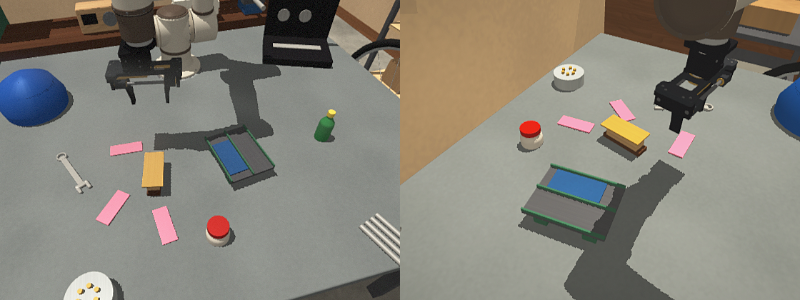

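The plate lies on the block along its length and the rack's brass lane is empty. The mask merged with the wood, so I'll check the top face alone at z=0.05.

Run:
```python
from h import *
for n,r in(('scene',(185,250,200,290)),('side',(270,360,145,230))):
    c=np.load(f'pics/{n}0.npz');f=cv2.imread(f'pics/{n}_f.png')[:,:,::-1].copy()
    roi=np.zeros(f.shape[:2],np.uint8);roi[r[2]:r[3],r[0]:r[1]]=255
    for t in(150,180,200):
        b=blobs(mask(f,(15,130,t),(32,255,255))&roi)
        if b: print(n,t,rect(toplane(b[0],c['mtx'],c['pose'],.05)),cv2.approxPolyDP(b[0],2,True).reshape(-1,2).tolist())
```

```text
scene 150 [ 563.6 -173.6  119.1   54.8  -10.9] [[228, 213], [203, 214], [199, 261], [227, 260]]
scene 180 [ 563.6 -173.7  119.    54.6  -11.3] [[228, 213], [203, 214], [199, 261], [227, 260]]
scene 200 [ 563.4 -173.8  118.7   54.3  -11.1] [[228, 213], [203, 214], [199, 260], [227, 260]]
side 150 [ 562.3 -172.9  120.1   57.   -10.9] [[281, 173], [332, 202], [349, 187], [299, 160]]
side 180 [ 562.5 -172.9  119.8   56.9  -11.1] [[281, 173], [332, 202], [349, 187], [299, 160]]
side 200 [ 562.5 -172.8  119.7   55.8  -10.9] [[281, 173], [332, 202], [349, 187], [299, 160]]
```

Brass is centred within about 3 mm and aligned within 1°, and its size matches at z=0.05, so it lies flat. Blue is unmoved. Handing in.

```bash
python3 -c "
from plant import *
print(close_job())"
```

```text
the job is handed in; nothing more can be done
None
```

The brass plate lies flat on the steel plate, centred within about 3 mm and lined up within about 1° by my last camera check. The blue plate had not moved; the steel plate, now covered, was not re-measured. I handed the job in at about 12 s, and no verdict came back.

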